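Probe the three spring contacts and lay the probe in its rest

TASK

Lift the test probe out of its holder and touch its tip onto the heads of the three spring contacts on the barrier board in order of size: the smallest head first, then the middle-sized one, then the largest, each time pressing straight down, gently, until the head visibly gives, and staying on it for about half a second. Then lay the probe on its side in the two-fork rest, its body level across both forks and centred between them, and let go. Do not shift the other things lying about.

Things in the scene. Friction and masses are not known exactly. Their poses are not given: they have to be found in the camera images.
- probe_center (a point): centre of the probe's body. The probe is a test pen of 70 to 140 g: square grey body 14 x 14 x 130 mm, black cap at the tail; from its other end a thin stylus (6, then 4.4 thick) runs on 40 along the axis. It starts upright, stylus down in the holder's bore, shoulder on the holder's top. z runs from stylus to tail; x, y are normal to the flat sides. The tip's end lies 105 from here
- probe_tip: the steel ball at the end of the stylus, 5 mm in diameter; origin at the ball's centre, on the probe's axis, 102.5 mm from probe_center
- holder: the fixed aluminium block that holds the probe upright, 58 x 58 mm, 44 high (foot 66 wide); vertical round bore 9 wide and 42 deep in the middle of its top; origin under its centre. It may stand left or right of the board. (A tall drawer cabinet stands behind the work, its front at about x = 0.80 m: keep wrist and forearm clear)
- rest_mid (a point): a fixed rest: two steel forks 6 thick on a base 120 x 50 x 8 mm, each 44 from the middle along x. Notches open upward: floor 18 wide, 35 above the table, sides flaring to about 32 wide at 52. This point, midway and 42 above the table, is where the centre of the probe's body comes when it lies level along x across both forks, either way round
- board: fixed black barrier board, 75 (x) x 168 (y) mm, base 12 thick; four upright partitions along its x (70 long, 4 thick, tops 72 above the table) at y = -81, -27, 27, 81 form three cells 50 wide, open above and at both ends. At the centre of each (y = -54, 0, 54) stands a spring contact, in any order. Origin under its centre
- small_top (a point): centre of the top face of the small contact: a flat round brass head of diameter 12 mm on a post, top face 46 mm above the table when not pressed
- small_contact (a joint): how far the small contact's head is pressed down, 0 to 0.008 m; it gives against a spring from 0.8 N (at 0) to 4 N (at 0.008) and springs back
- medium_top (a point): centre of the top face of the medium contact: a flat round brass head of diameter 18 mm on a post, top face 54 mm above the table when not pressed
- medium_contact (a joint): how far the medium contact's head is pressed down, 0 to 0.008 m; it gives against a spring from 0.8 N (at 0) to 4 N (at 0.008) and springs back
- large_top (a point): centre of the top face of the large contact: a flat round brass head of diameter 26 mm on a post, top face 38 mm above the table when not pressed
- large_contact (a joint): how far the large contact's head is pressed down, 0 to 0.008 m; it gives against a spring from 0.8 N (at 0) to 4 N (at 0.008) and springs back
- paste_tin: bystander, loose (mm): a round white tin with a red lid label, diameter 56, height 22; origin under its centre
- loupe: bystander, loose (mm): a black eye loupe, diameter 38, height 32; origin under its centre
- pen_pot: bystander, loose (mm): a tall black pot of pens behind the board, diameter 80, 147 high with its pens; origin under its centre
- oil_bottle: bystander, loose (mm): a small amber oil bottle, diameter 28, 93 high with its needle; origin under its centre
- v_block: bystander, loose (mm): a steel V-block, 34 x 40 x 28; origin under its centre
- brass_offcut: bystander, loose (mm): a square brass bar, 12 x 52 x 12; origin under its centre
- tape: bystander, loose (mm): a roll of black tape, 53 across, 19 high; origin under its centre
Mind the look-alikes: they are no part of the job. Of the things shaped like the part that bears probe_center, the grey one is meant.

How it is judged (in metres and radians):
On the way, in this order (a step that is already met when the one before it is completed fails the run):
1. the probe's tip presses the smallest contact's head down by 1.5 mm or more and stays on it for 0.2 s (contact force between probe_tip and small_contact above 0.3 N and value of joint small_contact above 0.0015 m), for 0.2 s.
2. the probe's tip presses the middle-sized contact's head down by 1.5 mm or more and stays on it for 0.2 s (contact force between probe_tip and medium_contact above 0.3 N and value of joint medium_contact above 0.0015 m), for 0.2 s.
3. the probe's tip presses the largest contact's head down by 1.5 mm or more and stays on it for 0.2 s (contact force between probe_tip and large_contact above 0.3 N and value of joint large_contact above 0.0015 m), for 0.2 s.
At the end, for the whole second after the job is handed in: The probe lies still on its side across both forks of the rest, either way round: body centre within 16 mm of the middle along the rest, 7 mm across it and 5 mm in height of the lying position, and its axis within 0.12 rad of the rest's (x of probe_center in the frame of rest_mid between -0.016 and 0.016 m and y of probe_center in the frame of rest_mid between -0.007 and 0.007 m and z of probe_center in the frame of rest_mid between -0.004 and 0.005 m and angle between the z axis of probe_center and the x axis of rest_mid, either way round below 0.12 rad and linear speed of probe_tip below 0.02 m/s); the robot touches nothing.
It fails at once if a bystander is shifted by more than 20 mm (distance of any of paste_tin, loupe, pen_pot, oil_bottle, v_block, brass_offcut, tape from where it was at the start of the episode above 0.02 m).
It fails at once if a contact is loaded with more than 20 N (contact force between anything else and small_contact above 20 N or contact force between anything else and medium_contact above 20 N or contact force between anything else and large_contact above 20 N).
It also fails if it takes over 56 s, if anything falls off the work surface, if the arm or the gripper's body presses on something with over 40 N, if the wrist force passes 120 N, or if a joint passes its speed limit or range.

ROBOT

A 6-joint arm with a two-finger parallel gripper is mounted at the origin on a cart in front of the work surface, level with it; the furniture and walls round the work are solid. World frame = base frame: x ahead of the robot, y to its left, z up, the work surface at z = 0. Lengths are in mm, angles in degrees, forces in N, time in s.
With the tool pointing down it reaches from about 350 to 850 mm from the base axis. Payload 8.1 kg.
Tool frame: the origin (TCP) lies at the very end of the fingers, on their centre line; the grasp point (between the pads) lies 19 mm behind it; z points along the fingers, y is the line along which they close (so a half turn about z gives the same grasp; the last joint's range is limited). The gripper opens to 85 mm and grips with 20 to 120 N. Pads are 22 mm wide; open, the fingers measure 114 mm over their backs; the gripper's body (76 mm by 85 mm) begins 54 mm behind the grasp point. The pads swing forward as they close: fully open they stand 13 mm farther back than shut.
Start: joints at [65.065, 7.471, 85.268, -0, 87.261, -4.893], TCP at [205.605, 563.677, 231.292] pointing down, gripper open.
Joint ranges: [-169.43, 169.43], [-51.17, 129.36], [1.28, 143.12], [-76.62, 256.62], [0, 156.53], [-152.29, 152.29]. Speed limits (degrees/s): [136.94, 136.94, 159.86, 180, 180, 180].

INTERFACE

Orientations are given as [roll, pitch, yaw] about the fixed x, y, z axes, in that order (R = Rz(yaw) Ry(pitch) Rx(roll)).
In Python, from bench import sense, eyes, job, models gives the robot as it stands. The module is installed in compiled form; this text tells all that it offers.
- The arm moves only by the tool apply_moves, never from a script. Its argument "rows" is a list of rows, each a list of 6 numbers: the shift along the tool's x, y, z in mm, then the turn, a rotation vector about the tool's x, y, z in rad. In form: [[dx, dy, dz, rx, ry, rz], ...]. A call has exactly 5 rows; each row shifts and turns the commanded pose from where the row before left it, along the tool's axes as they then stand; what a row does not reach is not made up. A row lasts 1/8 s, in which the tool goes at most 62.5 mm and 10.7 degrees, less where a joint would pass 70% of its speed; a pose out of reach is approached as far as the arm can. A call is refused whole if a number of a shift passes 62.5 or a number of a turn 0.188, either way. A call with a gripper value outside its range is refused whole. "fingers" is the finger opening in mm, from 0 to 85.4, set as the call begins (left out, the last holds). The fingers move at their own pace and stop on an object; "grip_force" is the grip in N (left out, the last holds). Time passes only in rows, so rows that do not move let the fingers close, or fill a call up. It gives the time, the measured TCP pose, the force, the opening and the grip force at its end, in the units of the state.
- sense(): the state, without advancing time (a new reading comes with each control period).
- eyes.snapshot(name): name is "scene" or "top"; returns (picture, depth): 480x640x3 uint8, red, green, blue; 480x640 float32, mm along the optical axis (not along the pixel's ray), 0 where there is no reading.
- eyes.get_calibration(name): a dict with "intrinsics" (3x3 intrinsics, pixels), "R" (3x3) and "t" (3): a world point X has camera coordinates R X + t. Camera axes: x right, y down, z forward; pixel columns grow to the right and rows downward; lengths in mm; the calibration is good to about 2 mm. A picture is of the moment at which its call begins. get_calibration takes no time and is no camera call.
- job.hand_in(): hands the job in; it is judged then, once.
Trained networks look in the newest picture that a camera, given by its name, has taken for a name from the list of things; names that differ only in an ending like _2 or _b are one class to them, and where a whole thing is asked for, a point or a joint stands for the part that bears it (a point fixed in the world has none). Each returns a list of dicts, best first, with "confidence" (0 to 1); they miss things now and then, are a little off and sometimes report something else, mostly with a low value. They report only what shows in the picture. A call takes as long as a camera call. They do not tell look-alikes from the thing itself.
- models.boxes_of(name, camera): "xyz" ([x, y, z] in mm, in world coordinates, good to about 4 mm: the middle of the surface that is visible of it).
- models.cut_out(name, camera): "pixels" (480x640 bool, what is visible of it).
- models.place_of(name, camera): "xyz" ([x, y, z] in mm, in world coordinates, good to about 4 mm: a listed point, or the origin of a listed thing).
The state is a dict: "time": time; "joint_pos": joint angles; "qd": joint speeds; "joint_efforts": joint torques, N m; "tool_pos": TCP position; "tcp_rot": TCP orientation; "ft_force": force on the tool from outside, world axes, zero at the start; "wrist_torque": the same for the moment, N m; "finger_gap": finger opening in mm; "grip_force": force on a finger pad.
Only numpy, scipy, OpenCV 4.12 (cv2) and the standard library are available. Lean on these libraries where they do the work, as an engineer would, in place of code of your own. Each camera call takes 0.05 s, during which the arm holds its last target. There are 200 camera calls.

## Working session

There is one attempt and no reset: what is moved stays moved. The work goes in short steps, Python scripts to look and compute and a tool call to move; the robot and the scene stay as the last step left them, time stands still between calls to the robot, and variables do not carry over. Pictures are saved under pics/ and viewed, at most 14 in all, crops included, and the job is handed in when it is done.

Besides the shell and the picture viewer there is one more tool, called after ">>>" as name(argument=value, ...) on one line, values as JSON. apply_moves: Moves the arm, as the interface text tells. Its arguments: {"type":"object","properties":{"rows":{"type":"array"},"fingers":{"type":"number"},"grip_force":{"type":"number"}},"required":["rows"]}

```bash
mkdir -p pics; cat > h.py <<'E'
import numpy as np, cv2
from bench import sense, eyes, job, models
def snap(n,f=None):
    p,d=eyes.snapshot(n)
    if f: cv2.imwrite('pics/'+f,p[:,:,::-1])
    return p,d
def cloud(n,d):
    c=eyes.get_calibration(n);K=np.array(c['intrinsics']);R=np.array(c['R']);t=np.array(c['t'])
    v,u=np.mgrid[:480,:640]
    X=np.stack([(u-K[0,2])/K[0,0]*d,(v-K[1,2])/K[1,1]*d,d],-1)
    return (X-t)@R
def proj(n,X):
    c=eyes.get_calibration(n);x=np.array(c['R'])@np.array(X,float)+np.array(c['t']);x=np.array(c['intrinsics'])@x
    return (x[:2]/x[2]).round(1)
E
python3 - <<'E'
from h import *
a,_=snap('scene','s0.png');b,_=snap('top','t0.png')
for n in ['probe_center','holder','board','rest_mid','small_top','medium_top','large_top','pen_pot','oil_bottle','paste_tin']:
    for c in ['top','scene']:
        print(n,c,[(np.round(r['xyz'],0).tolist(),round(r['confidence'],2),proj(c,r['xyz']).tolist()) for r in models.place_of(n,c)[:3]])
for c in ['top','scene']:
    k=eyes.get_calibration(c);R=np.array(k['R']);print(c,-R.T@np.array(k['t']),R[2])
print(sense())
E
```

```text
probe_center top [([402.0, -174.0, 103.0], 0.67, [431.0, 296.8]), ([560.0, 28.0, 34.0], 0.65, [334.9, 226.1]), ([573.0, -168.0, 102.0], 0.48, [426.7, 217.1])]
probe_center scene [([491.0, -185.0, 109.0], 0.57, [367.4, 342.8]), ([575.0, -167.0, 109.0], 0.56, [405.3, 311.0])]
holder top [([487.0, -187.0, 0.0], 0.84, [425.0, 258.6])]
holder scene [([495.0, -189.0, -0.0], 0.84, [365.2, 378.1]), ([373.0, -101.0, 2.0], 0.6, [275.3, 368.3])]
board top [([571.0, -25.0, -0.0], 0.68, [356.4, 223.3])]
board scene [([574.0, -18.0, 0.0], 0.7, [349.9, 286.5])]
rest_mid top [([504.0, 248.0, 45.0], 0.75, [238.6, 249.2]), ([378.0, 133.0, 1.0], 0.4, [289.7, 304.0])]
rest_mid scene [([508.0, 249.0, 44.0], 0.61, [256.0, 196.6])]
small_top top [([572.0, -26.0, 43.0], 0.39, [358.7, 220.3])]
small_top scene [([575.0, -23.0, 46.0], 0.4, [353.7, 273.5]), ([373.0, 139.0, -3.0], 0.31, [219.4, 271.8])]
medium_top top [([380.0, 15.0, -2.0], 0.7, [339.7, 303.3]), ([658.0, 207.0, 1.0], 0.47, [260.5, 186.9]), ([587.0, -75.0, 52.0], 0.37, [380.5, 213.6])]
medium_top scene [([584.0, -76.0, 53.0], 0.4, [374.2, 289.6])
[... 650 characters left out ...]
 -0.74149628]
{'time': 1.1, 'joint_pos': array([ 6.50667237e+01,  7.46999874e+00,  8.52668726e+01, -8.76796892e-04,
        8.72628187e+01, -4.89289883e+00]), 'qd': array([-0.06924665, -0.04479406,  0.06418585, -0.00521913,  0.00113577,
       -0.10216949]), 'joint_efforts': array([-5.82498956e-05, -5.69331157e+01, -5.00864804e+01, -3.85918811e-04,
        1.20528723e-03, -4.02642127e-05]), 'tool_pos': array([205.59333079, 563.67987737, 231.31330233]), 'tcp_rot': array([1.79999766e+02, 8.99044007e-04, 1.59959664e+02]), 'ft_force': array([ 0.49870529,  0.41870527, -0.60732129]), 'wrist_torque': array([ 0.07475879, -0.04273694, -0.01958351]), 'grip_force': 0.0, 'finger_gap': 85.50538784168741}
```

View pics/s0.png

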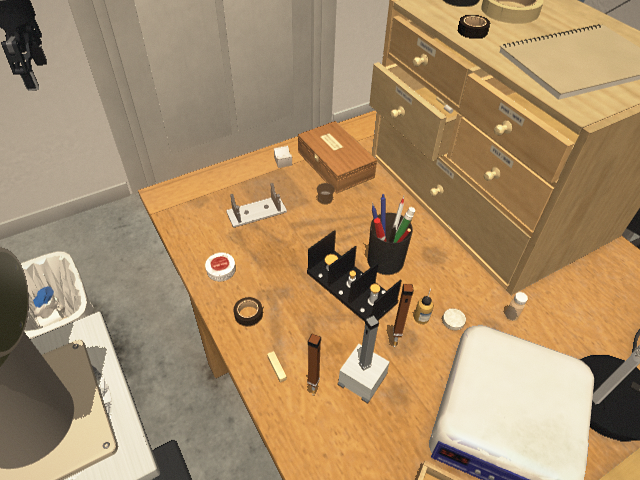

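View pics/t0.png

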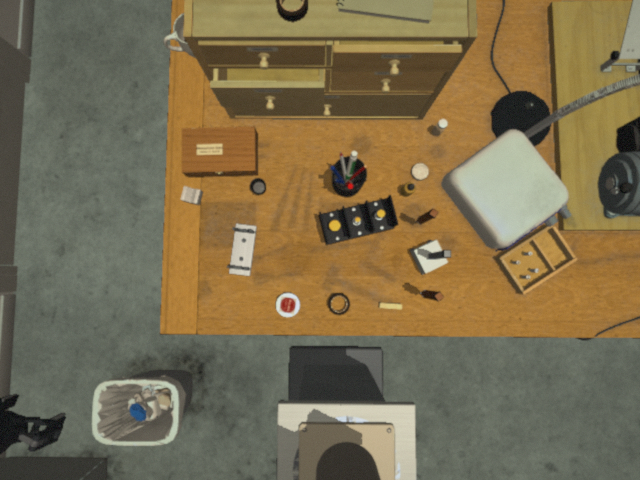

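```bash
python3 - <<'E'
from h import *
out=[]
for n,roi in [('scene',(300,225,420,405)),('top',(310,185,460,310))]:
    p,d=snap(n); P=cloud(n,d)
    x0,y0,x1,y1=roi
    c=cv2.resize(p[y0:y1,x0:x1],None,fx=3.2,fy=3.2,interpolation=cv2.INTER_CUBIC); out.append(c)
    def rect(nm,lo,hi,bx):
        m=(P[...,2]>lo)&(P[...,2]<hi)&(P[...,0]>bx[0])&(P[...,0]<bx[1])&(P[...,1]>bx[2])&(P[...,1]<bx[3])&(d>0)
        q=P[m]
        if len(q)<5: print(n,nm,len(q));return
        r=cv2.minAreaRect(q[:,:2].astype(np.float32)); print(n,nm,len(q),np.round(q.mean(0),1),'rect',np.round(r[0],1),np.round(r[1],1),round(r[2],1))
    rect('holder top',38,50,(430,540,-240,-140))
    rect('probe cap',160,200,(430,540,-240,-140))
    rect('probe mid',80,160,(440,540,-230,-140))
    rect('rest base',4,14,(400,600,200,300))
    rect('rest forks',25,60,(400,600,200,300))
    rect('board base',8,20,(500,640,-120,80))
    rect('board parts',60,80,(500,640,-120,80))
    rect('pen1',120,220,(370,430,-220,-140))
    rect('pen2',120,220,(540,610,-220,-130))
    rect('pot',90,220,(610,720,-60,60))
    # heads: brass coloured
    hsv=cv2.cvtColor(p,cv2.COLOR_RGB2HSV)
    m=(hsv[...,1]>120)&(hsv[...,2]>120)&(hsv[...,0]>12)&(hsv[...,0]<35)&(P[...,2]>28)&(P[...,2]<60)&(P[...,0]>500)&(P[...,0]<640)&(abs(P[...,1]+20)<100)
    k,l,st,ce=cv2.connectedComponentsWithStats(m.astype(np.uint8))
    for i in range(1,k):
        if st[i,4]>5:
            q=P[l==i]; print(n,'head',st[i,4],ce[i].round(),q.mean(0).round(1),np.percentile(q,95,axis=0).round(1),np.percentile(q,5,axis=0).round(1))
H=max(o.shape[0] for o in out)
im=np.hstack([np.pad(o,((0,H-o.shape[0]),(0,0),(0,0))) for o in out]);s=min(800/im.shape[1],600/im.shape[0]);cv2.imwrite('pics/c1.png',cv2.resize(im,None,fx=s,fy=s)[:,:,::-1])
E
```

```text
scene holder top 1055 [ 485.9 -192.3   44.3] rect [ 489.1 -188.3] [59.4 58.6] 25.7
scene probe cap 157 [ 488.  -190.2  171.2] rect [ 489. -189.] [15.2 15.6] 87.5
scene probe mid 353 [ 486.1 -191.8  121.8] rect [ 486.3 -191.3] [11.4 18.7] 45.9
scene rest base 889 [500.2 243.6   8.6] rect [500.6 250.9] [198.9  98.3] 0.5
scene rest forks 199 [504.9 244.3  39.7] rect [504.1 246.2] [48.  94.5] 83.9
scene board base 1582 [562.2 -23.8  13.1] rect [588.1 -19.7] [109.1 166. ] 13.4
scene board parts 798 [580.6 -20.6  68.5] rect [590.6 -17.6] [109.2 167.6] 14.7
scene pen1 313 [ 403.1 -174.7  152.9] rect [ 404.8 -172.1] [16.1 14.9] 39.4
scene pen2 281 [ 568.2 -166.6  152. ] rect [ 570.5 -164.4] [16.2 14.4] 59.4
scene pot 1015 [6.67e+02 2.00e-01 1.11e+02] rect [ 6.678e+02 -4.000e-01] [81.1 79. ] 58.9
scene head 90 [330. 259.] [558.9  32.3  38.4] [570.4  40.6  40.5] [548.9  24.4  36.5]
scene head 34 [352. 274.] [572.4 -22.5  45.4] [577.5 -17.9  48.7] [568.2 -27.1  37.5]
scene head 72 [375. 288.] [585.6 -74.5  54. ] [593.  -67.2  56.2] [578.7 -81.6  51.1]
top holder top 549 [ 490.  -185.4   44.3] r
[... 277 characters left out ...]
 forks 123 [508.6 246.2  41.5] rect [505.6 246.5] [44.4 93.8] 83.6
top board base 1668 [573.5 -22.7  12.7] rect [591.6 -16.5] [112.1 165.9] 14.1
top board parts 324 [580.9 -25.5  70.4] rect [592.9 -17.3] [108.6 166.1] 14.0
top pen1 109 [ 406.7 -169.2  157.7] rect [ 406.5 -171.7] [15.1 15.2] 37.3
top pen2 107 [ 571.  -161.5  157.3] rect [ 572.3 -163.8] [14.7 15.2] 55.7
top pot 449 [671.8   2.2 113.6] rect [ 6.684e+02 -2.000e-01] [78.4 78.3] 55.9
top head 45 [380. 213.] [587.5 -74.4  54. ] [594.6 -66.9  56.8] [581.1 -80.8  51.9]
top head 17 [357. 219.] [574.7 -22.5  46.3] [577.9 -17.8  49.5] [570.6 -26.7  43.5]
top head 95 [334. 225.] [561.3  30.3  38.6] [571.2  40.2  41.2] [550.6  21.   35.9]
```

View pics/c1.png

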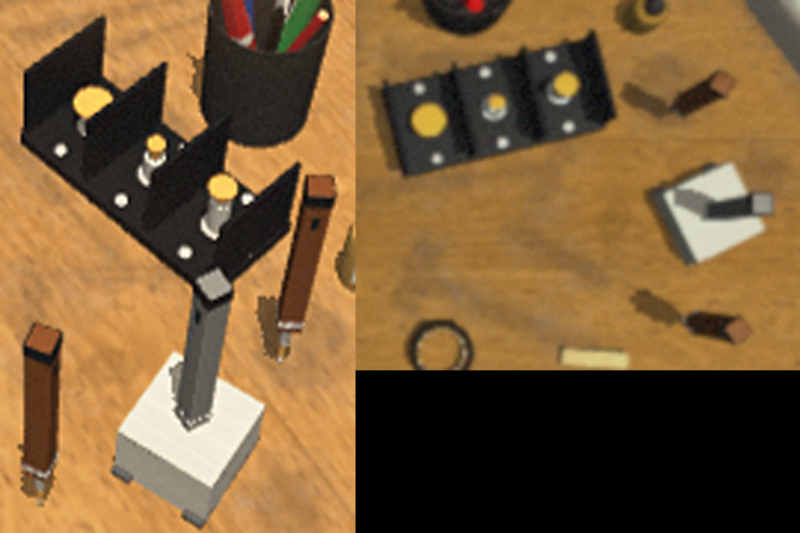

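```bash
cat > m.py <<'E'
from h import *
from scipy.spatial.transform import Rotation as Ro
def upright(waz,al=60,ysign=1):
    """tool rotation with upright probe; waz: azimuth (deg) of the wrist side"""
    a=np.radians(waz);n=-np.array([np.cos(a),np.sin(a),0]);s=np.array([0,0,-1.])
    return frame(s,n,al,ysign)
def frame(s,n,al=60,ysign=1):
    z=np.cos(np.radians(al))*s+np.sin(np.radians(al))*n
    y=ysign*np.cross(s,n);y/=np.linalg.norm(y)
    return np.stack([np.cross(y,z),y,z],1)
def cur():
    S=sense();return np.array(S['tool_pos']),Ro.from_euler('xyz',S['tcp_rot'],degrees=True).as_matrix(),S
def plan(p1,R1,n,p0=None,R0=None):
    if p0 is None: p0,R0,S=cur()
    r=Ro.from_matrix(R0.T@R1).as_rotvec()/n; d=(np.asarray(p1)-p0)/n; R=R0
    print('rows',n,'mm/row %.1f deg/row %.1f'%(np.linalg.norm(d),np.degrees(np.linalg.norm(r))))
    for i in range(n):
        print([float(x) for x in np.round(R.T@d,1)]+[float(x) for x in np.round(r,3)]); R=R@Ro.from_rotvec(r).as_matrix()
def wrist(R,q1,s):
    A=Ro.from_euler('ZY',[q1,s],degrees=True).as_matrix()
    e=Ro.from_matrix(A.T@R@Ro.from_euler('z',-90,degrees=True).as_matrix()).as_euler('ZYZ',degrees=True)
    return e.round(), ((e[0]+360)%360-180).round(), -e[1].round(), ((e[2]+360)%360-180).round()
E
python3 - <<'E'
from m import *
for ys in (1,-1):
  for w,q1 in ((90,2),(90,15),(120,0),(174,20)):
    print(ys,w,[wrist(upright(w,60,ys),q1,s)[0] for s in (90,105,120)])
for ys in (1,-1):
  for az in (174,-6): # w = stylus direction in lay
    a=np.radians(az);s=np.array([np.cos(a),np.sin(a),0]);print('lay',ys,az,wrist(frame(s,np.array([0,0,-1.]),60,ys),26,105)[0])
R=upright(90);print(R)
g=np.array([490,-188.5,121]);pre=g-81*R[:,2];print(pre)
p0,R0,S=cur();print(wrist(R0,65.07,92.74))
E
```

```text
1 90 [array([ -60.,   92., -179.]), array([ -60.,   84., -166.]), array([ -63.,   77., -153.])]
1 90 [array([ -59.,  103., -172.]), array([ -57.,   95., -159.]), array([ -57.,   87., -147.])]
1 120 [array([-56.,  64., 164.]), array([-64.,  57., 179.]), array([ -74.,   51., -164.])]
1 174 [array([-37.,  39., 134.]), array([-53.,  28., 154.]), array([ -83.,   22., -173.])]
-1 90 [array([-60.,  92.,   1.]), array([-60.,  84.,  14.]), array([-63.,  77.,  27.])]
-1 90 [array([-59., 103.,   8.]), array([-57.,  95.,  21.]), array([-57.,  87.,  33.])]
-1 120 [array([-56.,  64., -16.]), array([-64.,  57.,  -1.]), array([-74.,  51.,  16.])]
-1 174 [array([-37.,  39., -46.]), array([-53.,  28., -26.]), array([-83.,  22.,   7.])]
lay 1 174 [ 16. 101. 121.]
lay 1 -6 [-20.  51. -49.]
lay -1 174 [ 16. 101. -59.]
lay -1 -6 [-20.  51. 131.]
[[-3.06161700e-17 -1.00000000e+00 -5.30287619e-17]
 [-5.00000000e-01  6.12323400e-17 -8.66025404e-01]
 [ 8.66025404e-01  0.00000000e+00 -5.00000000e-01]]
[ 490.         -118.35194229  161.5       ]
(array([ 0., 87., -5.]), np.float64(-180.0), np.float64(-87.0), np.float64(175.0))
```

```bash
python3 - <<'E'
from m import *
plan([470,0,300],upright(90,60,-1),15)
E
```

```text
rows 15 mm/row 41.8 deg/row 6.0
[-29.4, -29.3, -4.6, 0.042, -0.061, 0.073]
[-31.7, -27.1, -1.5, 0.042, -0.061, 0.073]
[-33.6, -24.7, 1.6, 0.042, -0.061, 0.073]
[-35.1, -22.1, 4.6, 0.042, -0.061, 0.073]
[-36.3, -19.2, 7.7, 0.042, -0.061, 0.073]
[-37.0, -16.1, 10.6, 0.042, -0.061, 0.073]
[-37.4, -12.9, 13.5, 0.042, -0.061, 0.073]
[-37.3, -9.5, 16.3, 0.042, -0.061, 0.073]
[-36.8, -6.0, 18.8, 0.042, -0.061, 0.073]
[-35.9, -2.5, 21.2, 0.042, -0.061, 0.073]
[-34.6, 1.0, 23.4, 0.042, -0.061, 0.073]
[-32.9, 4.5, 25.3, 0.042, -0.061, 0.073]
[-30.9, 8.0, 27.0, 0.042, -0.061, 0.073]
[-28.5, 11.4, 28.4, 0.042, -0.061, 0.073]
[-25.8, 14.6, 29.5, 0.042, -0.061, 0.073]
```

>>> apply_moves(rows=[[-29.4,-29.3,-4.6,0.042,-0.061,0.073],[-31.7,-27.1,-1.5,0.042,-0.061,0.073],[-33.6,-24.7,1.6,0.042,-0.061,0.073],[-35.1,-22.1,4.6,0.042,-0.061,0.073],[-36.3,-19.2,7.7,0.042,-0.061,0.073]], fingers=45, grip_force=60)

```text
time: 1.82
tool_pos: [294.4, 374.9, 254.6]
tcp_rot: [-171.1, 19.3, 140.2]
ft_force: [0.0, -0.3, -0.5]
finger_gap: 45.1
grip_force: 0.0
```

>>> apply_moves(rows=[[-37,-16.1,10.6,0.042,-0.061,0.073],[-37.4,-12.9,13.5,0.042,-0.061,0.073],[-37.3,-9.5,16.3,0.042,-0.061,0.073],[-36.8,-6,18.8,0.042,-0.061,0.073],[-35.9,-2.5,21.2,0.042,-0.061,0.073]])

```text
time: 2.45
tool_pos: [383.2, 187.3, 277.7]
tcp_rot: [-169.1, 40.3, 120.0]
ft_force: [0.9, 0.3, -0.7]
finger_gap: 45.4
grip_force: 0.0
```

>>> apply_moves(rows=[[-34.6,1,23.4,0.042,-0.061,0.073],[-32.9,4.5,25.3,0.042,-0.061,0.073],[-30.9,8,27,0.042,-0.061,0.073],[-28.5,11.4,28.4,0.042,-0.061,0.073],[-25.8,14.6,29.5,0.042,-0.061,0.073]])

```text
time: 3.08
tool_pos: [472.7, -0.1, 301.1]
tcp_rot: [179.4, 60.2, 89.9]
ft_force: [-0.5, 1.1, 1.2]
finger_gap: 44.9
grip_force: 0.0
```

```bash
python3 - <<'E'
from m import *
R=upright(90,60,-1);p,R0,S=cur();print(p,S['joint_pos'].round(),S['ft_force'].round(1),Ro.from_matrix(R0.T@R).magnitude()*57)
g=np.array([490,-188.5,121]);plan(g-81*R[:,2],R,5)
E
```

```text
[ 4.72703499e+02 -1.04020764e-01  3.01097654e+02] [ 29.   7.  98. -53. 106.  28.] [-0.5  1.1  1.2] 0.5397338920925201
rows 5 mm/row 36.8 deg/row 0.1
[12.5, 3.1, 34.4, 0.002, 0.001, -0.0]
[12.4, 3.2, 34.4, 0.002, 0.001, -0.0]
[12.4, 3.3, 34.4, 0.002, 0.001, -0.0]
[12.4, 3.3, 34.4, 0.002, 0.001, -0.0]
[12.4, 3.4, 34.4, 0.002, 0.001, -0.0]
```

>>> apply_moves(rows=[[12.5,3.2,34.4,0.002,0.001,0],[12.4,3.2,34.4,0.002,0.001,0],[12.4,3.3,34.4,0.002,0.001,0],[12.4,3.3,34.4,0.002,0.001,0],[12.4,3.4,34.4,0.001,0,0]])

```text
time: 3.7
tool_pos: [489.7, -117.5, 160.3]
tcp_rot: [-179.9, 59.8, 90.1]
ft_force: [0.0, 0.3, -0.2]
finger_gap: 44.9
grip_force: 0.0
```

```bash
python3 - <<'E'
from m import *
R=upright(90,60,-1);p,R0,S=cur();print(p,S['joint_pos'].round(),S['ft_force'].round(1),Ro.from_matrix(R0.T@R).magnitude()*57)
g=np.array([490,-188.5,121]);plan(g+19*R[:,2],R,5)
a,_=snap('scene');b,_=snap('top')
im=np.hstack([cv2.resize(a[250:420,280:460],None,fx=2.2,fy=2.2,interpolation=2),cv2.resize(b[180:350,340:520],None,fx=2.2,fy=2.2,interpolation=2)]);cv2.imwrite('pics/c2.png',im[:,:,::-1])
E
```

```text
[ 489.6662029  -117.52150991  160.29369895] [ 16.  13. 108. -56.  87.  34.] [ 0.   0.3 -0.2] 0.1759497314173228
rows 5 mm/row 20.0 deg/row 0.0
[-0.3, 0.0, 20.0, 0.0, -0.001, 0.0]
[-0.3, 0.1, 20.0, 0.0, -0.001, 0.0]
[-0.3, 0.1, 20.0, 0.0, -0.001, 0.0]
[-0.3, 0.1, 20.0, 0.0, -0.001, 0.0]
[-0.3, 0.1, 20.0, 0.0, -0.001, 0.0]
```

View pics/c2.png

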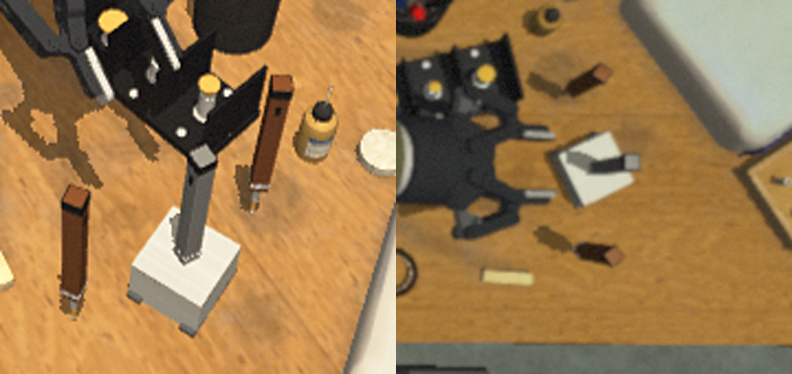

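The gripper stands open before the grey probe (left crop, about 195,205). The brown look-alikes are at (75,245) and (265,140), both clear of the fingers.

>>> apply_moves(rows=[[-0.3,0.1,20,0,-0.001,0],[-0.3,0.1,20,0,-0.001,0],[-0.3,0.1,20,0,-0.001,0],[-0.3,0,20,0,0,0],[-0.3,0,20,0,0,0]])

```text
time: 4.42
tool_pos: [489.7, -205.4, 111.8]
tcp_rot: [-179.9, 60.1, 90.2]
ft_force: [-0.5, 0.6, 0.1]
finger_gap: 44.9
grip_force: 0.0
```

>>> apply_moves(rows=[[0,0,0,0,0,0],[0,0,0,0,0,0],[0,0,0,0,0,0],[0,0,0,0,0,0],[0,0,0,0,0,0]], fingers=0, grip_force=60)

```text
time: 5.05
tool_pos: [490.0, -203.9, 112.4]
tcp_rot: [-179.9, 60.0, 90.2]
ft_force: [-0.3, 0.7, -0.7]
finger_gap: 13.1
grip_force: 61.3
```

```bash
python3 - <<'E'
from m import *
p,R,S=cur();print(p,S['tcp_rot'],S['joint_pos'].round(),S['ft_force'].round(1),S['finger_gap'],S['grip_force'])
plan(p+[0,0,130],upright(90,60,-1),5)
E
```

```text
[ 490.006666   -203.88032648  112.44730606] [-179.90497025   60.04521452   90.18988314] [  7.  15. 112. -62.  78.  35.] [-0.3  0.7 -0.7] 13.079832183681718 61.32244348526001
rows 5 mm/row 26.0 deg/row 0.0
[-22.5, -0.0, -13.0, 0.0, 0.0, 0.0]
[-22.5, -0.0, -13.0, 0.0, 0.0, 0.0]
[-22.5, -0.0, -13.0, 0.0, 0.0, 0.0]
[-22.5, -0.0, -13.0, 0.0, 0.0, 0.0]
[-22.5, -0.0, -13.0, 0.0, 0.0, 0.0]
```

```bash
python3 - <<'E'
from m import *
p,R,S=cur();np.save('tip.npy',R.T@(np.array([490,-188.5,4])-p));np.save('s.npy',R.T@np.array([0,0,-1.]))
print(np.load('tip.npy'),np.load('s.npy'))
E
```

```text
[101.64050147   0.11201513  40.82362787] [8.66419705e-01 8.28156889e-04 4.99315740e-01]
```

>>> apply_moves(rows=[[-17.3,0,-10,0,0,0],[-22.5,0,-13,0,0,0],[-22.5,0,-13,0,0,0],[-22.5,0,-13,0,0,0],[-22.5,0,-13,0,0,0]])

```text
time: 5.68
tool_pos: [489.8, -203.9, 237.1]
tcp_rot: [-179.9, 60.0, 90.2]
ft_force: [0.2, 0.5, -0.6]
finger_gap: 12.8
grip_force: 61.4
```

```bash
python3 - <<'E'
from m import *
p,R,S=cur();print(p,S['ft_force'].round(1),S['finger_gap'],S['grip_force'],'tip',p+R@np.load('tip.npy'))
for n in ('scene','top'):
    im,d=snap(n);P=cloud(n,d)
    t=p+R@np.load('tip.npy')
    m=(P[...,2]>t[2]-5)&(P[...,2]<t[2]+200)&(np.hypot(P[...,0]-t[0],P[...,1]-t[1])<25)
    for lo,hi in ((-5,12),(12,38),(42,80),(80,100),(165,185)):
        q=P[m&(P[...,2]>t[2]+lo)&(P[...,2]<=t[2]+hi)]
        if len(q)>3: print(n,lo,hi,len(q),q.mean(0).round(1),q.min(0).round(1),q.max(0).round(1))
    u,v=proj(n,t).astype(int);cc=im[max(v-110,0):v+40,max(u-75,0):u+75];cv2.imwrite(f'pics/l_{n}.png',cv2.resize(cc,None,fx=3,fy=3,interpolation=2)[:,:,::-1])
a=cv2.imread('pics/l_scene.png');b=cv2.imread('pics/l_top.png');h=min(a.shape[0],b.shape[0]);cv2.imwrite('pics/c3.png',cv2.resize(np.hstack([a[:h],b[:h]]),None,fx=.85,fy=.85))
tgt=np.array([573.5,-22.5,90.]);R1=upright(105,60,-1)
s=np.load('s.npy');print('tilt',R@s)
plan(tgt-R1@np.load('tip.npy'),R1,5)
E
```

```text
[ 489.83813078 -203.86988768  237.13544128] [ 0.2  0.5 -0.6] 12.847318123758216 61.43356204032898 tip [ 489.80673    -188.49053929  128.68800085]
scene -5 12 10 [ 488.  -188.5  136.9] [ 486.8 -190.8  132. ] [ 490.1 -186.1  140.2]
scene 12 38 26 [ 488.2 -189.1  151.7] [ 486.  -191.2  140.9] [ 491.5 -185.5  159.6]
scene 42 80 212 [ 485.9 -191.3  190.2] [ 481.4 -195.7  171.1] [ 497.8 -180.7  208.6]
scene 80 100 63 [ 487.1 -192.6  215.1] [ 481.9 -195.6  208.9] [ 495.9 -182.5  227.4]
scene 165 185 144 [ 488.  -189.5  298.3] [ 481.  -196.4  293.9] [ 496.8 -180.1  301. ]
top 12 38 5 [ 492.4 -185.9  154.2] [ 490.6 -186.5  147.8] [ 494.7 -185.2  159.7]
top 42 80 27 [ 493.8 -181.4  192.6] [ 488.6 -184.1  178.3] [ 499.5 -180.7  208.1]
top 80 100 22 [ 492.6 -181.4  218.8] [ 487.4 -182.   208.7] [ 498.5 -180.5  227.6]
top 165 185 87 [ 490.7 -186.8  301.7] [ 484.  -195.   294.4] [ 497.5 -180.   306. ]
tilt [-2.74822603e-04 -9.03151543e-06 -9.99999962e-01]
rows 5 mm/row 38.3 deg/row 3.0
[23.8, 17.2, -24.7, -0.045, 0.0, -0.027]
[23.3, 18.9, -23.9, -0.045, 0.0, -0.027]
[22.8, 20.6, -23.0, -0.045, 0.0, -0.027]
[22.2, 22.2, -22.0, -0.045, 0.0, -0.027]
[21.6, 23.7, -21.0, -0.045, 0.0, -0.027]
```

View pics/c3.png

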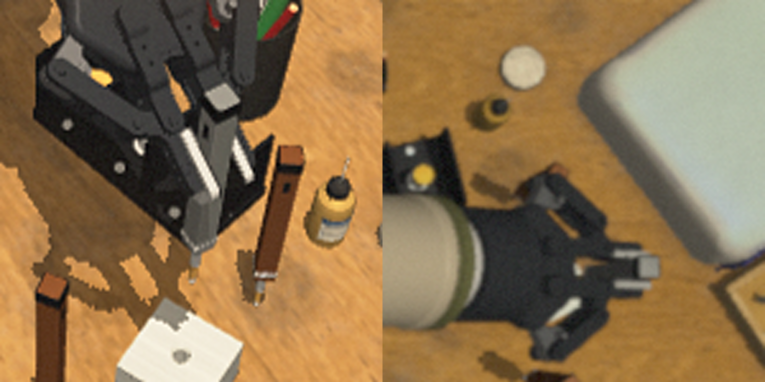

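>>> apply_moves(rows=[[23.8,17.2,-24.7,-0.045,0,-0.027],[23.3,18.9,-23.9,-0.045,0,-0.027],[22.8,20.6,-23,-0.045,0,-0.027],[22.2,22.2,-22,-0.045,0,-0.027],[21.6,23.7,-21,-0.045,0,-0.027]])

```text
time: 6.4
tool_pos: [575.5, -36.4, 192.9]
tcp_rot: [-179.2, 60.0, 105.9]
ft_force: [1.2, -1.2, -1.9]
finger_gap: 13.0
grip_force: 61.4
```

```bash
cat > go.py <<'E'
import sys
from m import *
# tip target x y z, waz, rows
x,y,z,w,n=map(float,sys.argv[1:6]);t=np.load('tip.npy')
for c in ('scene','top'): eyes.snapshot(c)  # lets the arm settle 0.1 s
p,R,S=cur();R1=upright(w,60,-1)
print('tip',(p+R@t).round(1),'s',(R@np.load('s.npy')).round(3),'F',S['ft_force'].round(1),'gap',round(S['finger_gap'],1),'t',S['time'],'q',S['joint_pos'].round())
plan(np.array([x,y,z])-R1@t,R1,int(n))
E
python3 go.py 573.5 -22.5 52 105 5
python3 - <<'E'
from m import *
im,d=snap('scene');t=np.array([573.5,-22.5,46]);u,v=proj('scene',t).astype(int)
cv2.imwrite('pics/c4.png',cv2.resize(im[v-60:v+40,u-60:u+60],None,fx=5,fy=5,interpolation=2)[:,:,::-1])
E
```

```text
tip [570.9 -20.2  83.8] s [-0.007 -0.    -1.   ] F [-0.7  0.3 -1.1] gap 12.7 t 6.5 q [ 23.  14. 102. -60.  84.  26.]
rows 5 mm/row 6.4 deg/row 0.1
[5.2, 0.2, 3.7, 0.0, -0.0, 0.002]
[5.2, 0.2, 3.7, 0.0, -0.0, 0.002]
[5.2, 0.2, 3.7, 0.0, -0.0, 0.002]
[5.2, 0.2, 3.7, 0.0, -0.0, 0.002]
[5.2, 0.2, 3.7, 0.0, -0.0, 0.002]
```

View pics/c4.png

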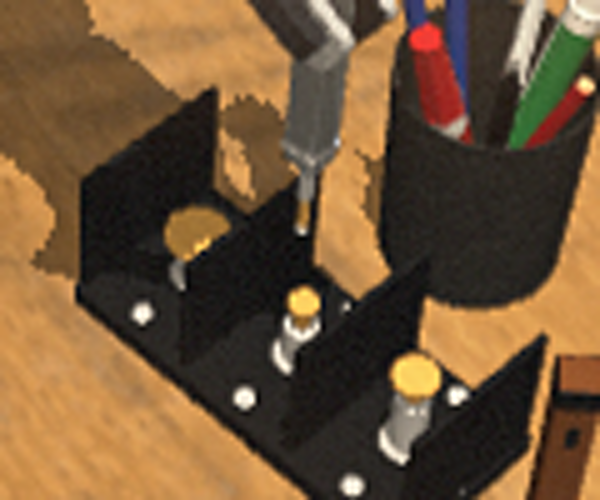

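The tip (crop 302,230) hangs over the small head (302,300). The large head is at (200,232) and the medium at (415,378).

>>> apply_moves(rows=[[5.2,0.2,3.7,0,0,0.002],[5.2,0.2,3.7,0,0,0.002],[5.2,0.2,3.7,0,0,0.002],[5.2,0.2,3.7,0,0,0.002],[5.2,0.2,3.7,0,0,0.002]])

```text
time: 7.18
tool_pos: [577.2, -40.5, 162.5]
tcp_rot: [179.6, 60.0, 104.5]
ft_force: [-0.2, 0.5, -0.9]
finger_gap: 12.9
grip_force: 61.5
```

```bash
python3 go.py 573.5 -22.5 42 105 5
```

```text
tip [573.1 -25.5  53.5] s [ 0.002  0.001 -1.   ] F [-0.2 -0.4 -0.9] gap 12.9 t 7.275 q [ 23.  17. 102. -60.  82.  30.]
rows 5 mm/row 2.4 deg/row 0.0
[2.3, 0.3, 0.7, -0.0, -0.0, -0.001]
[2.3, 0.3, 0.7, -0.0, -0.0, -0.001]
[2.3, 0.3, 0.7, -0.0, -0.0, -0.001]
[2.3, 0.3, 0.7, -0.0, -0.0, -0.001]
[2.3, 0.3, 0.7, -0.0, -0.0, -0.001]
```

>>> apply_moves(rows=[[1.2,0.8,-1.8,0,0,-0.002],[2.6,0.4,1.3,0,0,-0.002],[2.6,0.2,1.3,0,0,0],[2.6,0,1.4,0,0,0],[2.2,0,1.3,0,0,0]])

```text
time: 7.9
tool_pos: [578.0, -37.4, 151.5]
tcp_rot: [-180.0, 60.0, 105.0]
ft_force: [0.2, 0.3, -0.3]
finger_gap: 12.7
grip_force: 61.5
```

>>> apply_moves(rows=[[0,0,0,0,0,0],[0,0,0,0,0,0],[0,0,0,0,0,0],[0,0,0,0,0,0],[0,0,0,0,0,0]])

```text
time: 8.52
tool_pos: [577.9, -37.4, 151.5]
tcp_rot: [-180.0, 60.0, 105.0]
ft_force: [-0.6, 0.4, 0.2]
finger_gap: 12.7
grip_force: 61.6
```

```bash
python3 - <<'E'
from m import *
im,d=snap('scene');t=np.array([573.5,-22.5,46]);u,v=proj('scene',t).astype(int)
cv2.imwrite('pics/c5.png',cv2.resize(im[v-60:v+40,u-60:u+60],None,fx=5,fy=5,interpolation=2)[:,:,::-1])
E
python3 go.py 573.5 -22.5 42 105 5
```

```text
tip [574.  -22.4  43.1] s [ 0.     0.001 -1.   ] F [0.2 0.  1.2] gap 13.2 t 8.675 q [ 23.  18. 102. -60.  82.  30.]
rows 5 mm/row 0.2 deg/row 0.0
[0.2, -0.1, 0.1, -0.0, 0.0, -0.0]
[0.2, -0.1, 0.1, -0.0, 0.0, -0.0]
[0.2, -0.1, 0.1, -0.0, 0.0, -0.0]
[0.2, -0.1, 0.1, -0.0, 0.0, -0.0]
[0.2, -0.1, 0.1, -0.0, 0.0, -0.0]
```

View pics/c5.png

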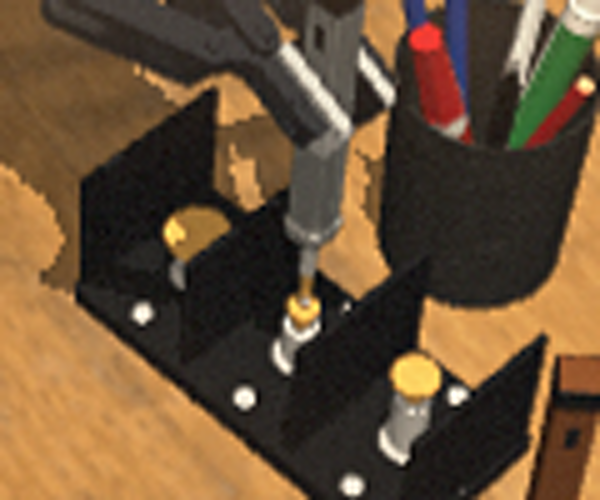

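The tip sits on the small head (305,305), which has gone down by about 2 image pixels (10 in this crop). I'll press a little deeper and hold to be sure.

>>> apply_moves(rows=[[0.9,0,0.5,0,0,0],[0.4,0,0.3,0,0,0],[0,0,0,0,0,0],[0,0,0,0,0,0],[0,0,0,0,0,0]])

```text
time: 9.3
tool_pos: [577.9, -37.4, 150.0]
tcp_rot: [-180.0, 60.0, 105.0]
ft_force: [1.3, -0.3, 1.0]
finger_gap: 13.0
grip_force: 61.6
```

```bash
python3 go.py 574 -22.5 88 105 5
```

```text
tip [574.  -22.4  41.6] s [ 0.     0.001 -1.   ] F [1.1 0.7 0.4] gap 13.0 t 9.4 q [ 23.  19. 102. -60.  81.  31.]
rows 5 mm/row 9.3 deg/row 0.0
[-8.0, -0.0, -4.6, -0.0, 0.0, -0.0]
[-8.0, -0.0, -4.6, -0.0, 0.0, -0.0]
[-8.0, -0.0, -4.6, -0.0, 0.0, -0.0]
[-8.0, -0.0, -4.6, -0.0, 0.0, -0.0]
[-8.0, -0.0, -4.6, -0.0, 0.0, -0.0]
```

>>> apply_moves(rows=[[-8,0,-4.6,0,0,0],[-8,0,-4.6,0,0,0],[-8,0,-4.6,0,0,0],[-8,0,-4.6,0,0,0],[-8,0,-4.6,0,0,0]])

```text
time: 10.02
tool_pos: [578.0, -37.5, 196.9]
tcp_rot: [-180.0, 60.0, 104.9]
ft_force: [-1.3, -0.5, -1.4]
finger_gap: 12.9
grip_force: 61.4
```

```bash
python3 go.py 586.5 -74.5 84 110 5
```

```text
tip [574.9 -22.2  89.2] s [ 0.002  0.001 -1.   ] F [ 0.4 -0.8 -1. ] gap 13.0 t 10.125 q [ 23.  14. 102. -60.  84.  26.]
rows 5 mm/row 10.7 deg/row 1.0
[-4.4, -0.1, 9.8, -0.015, 0.0, -0.009]
[-4.4, -0.3, 9.8, -0.015, 0.0, -0.009]
[-4.4, -0.5, 9.8, -0.015, 0.0, -0.009]
[-4.4, -0.7, 9.8, -0.015, 0.0, -0.009]
[-4.4, -0.9, 9.7, -0.015, 0.0, -0.009]
```

>>> apply_moves(rows=[[-4.4,-0.1,9.8,-0.015,0,-0.009],[-4.4,-0.3,9.8,-0.015,0,-0.009],[-4.4,-0.5,9.8,-0.015,0,-0.009],[-4.4,-0.7,9.8,-0.015,0,-0.009],[-4.4,-0.9,9.7,-0.015,0,-0.009]])

```text
time: 10.75
tool_pos: [591.1, -90.2, 190.5]
tcp_rot: [-179.8, 60.0, 110.2]
ft_force: [-0.0, 0.8, -1.3]
finger_gap: 13.2
grip_force: 61.5
```

```bash
python3 go.py 586.5 -74.5 60 110 5
```

```text
tip [585.3 -76.1  82.1] s [-0.002  0.    -1.   ] F [-0.3  0.1 -0.9] gap 12.7 t 10.85 q [ 18.   9. 108. -64.  75.  23.]
rows 5 mm/row 4.4 deg/row 0.0
[3.9, 0.3, 2.0, -0.001, 0.0, 0.0]
[3.9, 0.3, 2.0, -0.001, 0.0, 0.0]
[3.9, 0.3, 2.0, -0.001, 0.0, 0.0]
[3.9, 0.3, 2.0, -0.001, 0.0, 0.0]
[3.9, 0.3, 2.0, -0.001, 0.0, 0.0]
```

>>> apply_moves(rows=[[3.9,0.3,2,-0.001,0,0],[3.9,0.3,2,-0.001,0,0],[3.9,0.3,2,-0.001,0,0],[3.9,0.3,2,0,0,0],[3.9,0.3,2,0,0,0]])

```text
time: 11.48
tool_pos: [592.1, -87.6, 168.4]
tcp_rot: [-179.9, 60.0, 110.2]
ft_force: [0.2, -0.4, -1.4]
finger_gap: 13.1
grip_force: 61.4
```

```bash
python3 go.py 586.5 -74.5 50 110 5
```

```text
tip [586.5 -73.2  59.6] s [-0.001  0.001 -1.   ] F [ 0.5  0.4 -0.8] gap 12.8 t 11.575 q [ 18.  12. 108. -64.  74.  25.]
rows 5 mm/row 1.9 deg/row 0.0
[1.5, -0.1, 1.2, 0.0, -0.0, 0.0]
[1.5, -0.1, 1.2, 0.0, -0.0, 0.0]
[1.5, -0.1, 1.2, 0.0, -0.0, 0.0]
[1.5, -0.1, 1.2, 0.0, -0.0, 0.0]
[1.5, -0.1, 1.2, 0.0, -0.0, 0.0]
```

>>> apply_moves(rows=[[1.2,-0.3,1.8,0,0,0],[1.7,-0.1,1,0,0,0],[1.7,0,1,0,0,0],[1.7,0,1,0,0,0],[1.7,0,1,0,0,0]])

```text
time: 12.2
tool_pos: [592.2, -88.9, 159.1]
tcp_rot: [-180.0, 60.0, 110.1]
ft_force: [0.0, -0.7, 0.2]
finger_gap: 13.0
grip_force: 61.6
```

>>> apply_moves(rows=[[0,0,0,0,0,0],[0,0,0,0,0,0],[0,0,0,0,0,0],[0,0,0,0,0,0],[0,0,0,0,0,0]])

```text
time: 12.82
tool_pos: [592.1, -88.8, 159.1]
tcp_rot: [-180.0, 60.0, 110.1]
ft_force: [-0.5, -0.7, 0.2]
finger_gap: 13.0
grip_force: 61.6
```

```bash
python3 - <<'E'
from m import *
im,d=snap('scene');u,v=proj('scene',[573.5,-22.5,46]).astype(int)
cv2.imwrite('pics/c6.png',cv2.resize(im[v-60:v+40,u-60:u+60],None,fx=5,fy=5,interpolation=2)[:,:,::-1])
E
python3 go.py 586.5 -74.5 96 110 5
```

```text
tip [586.9 -74.3  50.6] s [ 0.     0.001 -1.   ] F [0.1 0.6 0.9] gap 13.2 t 12.975 q [ 18.  13. 108. -65.  73.  26.]
rows 5 mm/row 9.1 deg/row 0.0
[-7.9, -0.1, -4.5, 0.0, -0.0, 0.0]
[-7.9, -0.1, -4.5, 0.0, -0.0, 0.0]
[-7.9, -0.1, -4.5, 0.0, -0.0, 0.0]
[-7.9, -0.1, -4.5, 0.0, -0.0, 0.0]
[-7.9, -0.1, -4.5, 0.0, -0.0, 0.0]
```

View pics/c6.png

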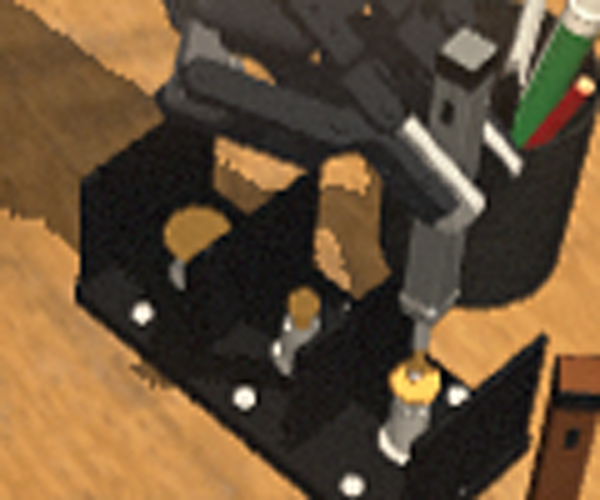

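The tip is on the medium head (415,378), which is slightly lowered. I'll add a bit more depth, then move on.

>>> apply_moves(rows=[[0.9,0,0.5,0,0,0],[0.3,0,0.2,0,0,0],[0,0,0,0,0,0],[0,0,0,0,0,0],[0,0,0,0,0,0]])

```text
time: 13.6
tool_pos: [592.1, -88.8, 157.6]
tcp_rot: [-180.0, 60.0, 110.1]
ft_force: [-0.5, -0.3, 1.0]
finger_gap: 13.1
grip_force: 61.6
```

>>> apply_moves(rows=[[-8,-0.1,-4.6,0,0,0],[-8,-0.1,-4.6,0,0,0],[-8,-0.1,-4.6,0,0,0],[-8,-0.1,-4.6,0,0,0],[-8,-0.1,-4.6,0,0,0]])

```text
time: 14.22
tool_pos: [591.7, -89.0, 204.5]
tcp_rot: [-180.0, 60.0, 110.1]
ft_force: [0.5, -0.4, -0.9]
finger_gap: 13.2
grip_force: 61.4
```

```bash
python3 go.py 560.5 31 84 120 5
```

```text
tip [587.3 -74.4  96.9] s [ 0.002  0.001 -1.   ] F [-0.5  0.2 -1.6] gap 13.2 t 14.325 q [ 18.   8. 108. -63.  75.  22.]
rows 5 mm/row 22.0 deg/row 2.0
[13.1, 2.8, -17.5, -0.03, 0.0, -0.018]
[13.0, 3.5, -17.4, -0.03, 0.0, -0.018]
[13.0, 4.3, -17.3, -0.03, 0.0, -0.018]
[12.9, 5.0, -17.1, -0.03, 0.0, -0.018]
[12.8, 5.7, -17.0, -0.03, 0.0, -0.018]
```

>>> apply_moves(rows=[[13.1,2.8,-17.5,-0.03,0,-0.018],[13,3.5,-17.4,-0.03,0,-0.018],[13,4.3,-17.3,-0.03,0,-0.018],[12.9,5,-17.1,-0.03,0,-0.018],[12.8,5.7,-17,-0.03,0,-0.018]])

```text
time: 14.95
tool_pos: [567.0, 18.2, 190.3]
tcp_rot: [-179.6, 60.0, 120.6]
ft_force: [0.3, 0.5, -2.4]
finger_gap: 12.8
grip_force: 61.4
```

```bash
python3 go.py 560.5 31 46 120 5
```

```text
tip [558.6  32.2  81.6] s [-0.004 -0.    -1.   ] F [ 0.6  0.4 -1.3] gap 12.9 t 15.05 q [ 30.   6. 112. -63.  76.  24.]
rows 5 mm/row 7.1 deg/row 0.1
[6.0, 0.1, 3.9, 0.0, -0.0, 0.001]
[6.0, 0.1, 3.9, 0.0, -0.0, 0.001]
[6.0, 0.1, 3.9, 0.0, -0.0, 0.001]
[6.0, 0.1, 3.9, 0.0, -0.0, 0.001]
[6.0, 0.1, 3.9, 0.0, -0.0, 0.001]
```

>>> apply_moves(rows=[[6,0.1,3.9,0,0,0.001],[6,0.1,3.9,0,0,0.001],[6,0.1,3.9,0,0,0.001],[6,0.1,3.9,0,0,0.001],[6,0.1,3.9,0,0,0]])

```text
time: 15.68
tool_pos: [568.6, 15.9, 154.4]
tcp_rot: [-180.0, 60.0, 120.0]
ft_force: [0.7, -0.2, -0.9]
finger_gap: 12.6
grip_force: 61.5
```

```bash
python3 go.py 560.5 31 34 120 5
```

```text
tip [560.3  29.2  45.4] s [-0.001  0.001 -1.   ] F [ 0.4 -0.4 -1.5] gap 12.6 t 15.775 q [ 29.  10. 112. -64.  74.  28.]
rows 5 mm/row 2.3 deg/row 0.0
[2.1, 0.2, 0.9, -0.0, -0.0, 0.0]
[2.1, 0.2, 0.9, -0.0, -0.0, 0.0]
[2.1, 0.2, 0.9, -0.0, -0.0, 0.0]
[2.1, 0.2, 0.9, -0.0, -0.0, 0.0]
[2.1, 0.2, 0.9, -0.0, -0.0, 0.0]
```

>>> apply_moves(rows=[[2.1,0.2,0.8,0,0,0],[2.1,0.2,0.8,0,0,0],[2.1,0.2,0.8,0,0,0],[2.1,0.2,0.9,0,0,0],[2.3,0,1.2,0,0,0]])

```text
time: 16.4
tool_pos: [568.7, 17.8, 143.6]
tcp_rot: [180.0, 60.0, 120.0]
ft_force: [-0.6, 0.5, 0.1]
finger_gap: 13.0
grip_force: 61.5
```

>>> apply_moves(rows=[[0.4,0,0.2,0,0,0],[0,0,0,0,0,0],[0,0,0,0,0,0],[0,0,0,0,0,0],[0,0,0,0,0,0]])

```text
time: 17.02
tool_pos: [568.6, 17.8, 143.1]
tcp_rot: [180.0, 60.0, 120.0]
ft_force: [-0.1, 0.0, 0.5]
finger_gap: 13.0
grip_force: 61.5
```

```bash
python3 - <<'E'
from m import *
im,d=snap('scene');u,v=proj('scene',[573.5,-22.5,46]).astype(int)
cv2.imwrite('pics/c7.png',cv2.resize(im[v-60:v+40,u-60:u+60],None,fx=5,fy=5,interpolation=2)[:,:,::-1])
E
python3 go.py 560.5 31 90 120 5
```

```text
tip [561.   31.3  34.7] s [ 0.     0.002 -1.   ] F [0.3 0.5 0.3] gap 13.0 t 17.175 q [ 30.  11. 112. -64.  74.  29.]
rows 5 mm/row 11.1 deg/row 0.0
[-9.6, -0.1, -5.5, 0.0, -0.0, -0.0]
[-9.6, -0.1, -5.5, 0.0, -0.0, -0.0]
[-9.6, -0.1, -5.5, 0.0, -0.0, -0.0]
[-9.6, -0.1, -5.5, 0.0, -0.0, -0.0]
[-9.6, -0.1, -5.5, 0.0, -0.0, -0.0]
```

View pics/c7.png

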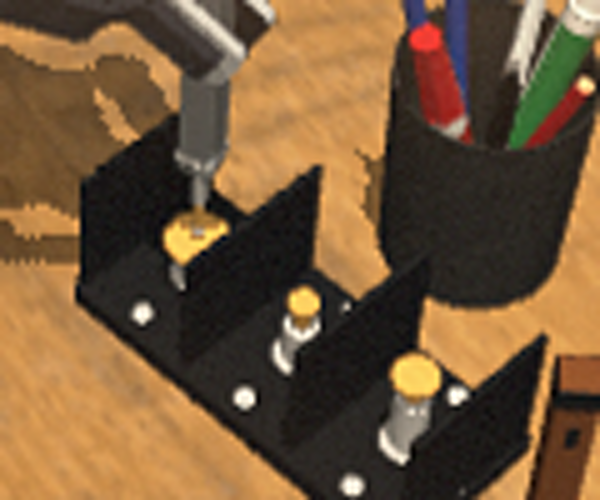

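>>> apply_moves(rows=[[0.9,0,0.5,0,0,0],[0.3,0,0.2,0,0,0],[0,0,0,0,0,0],[0,0,0,0,0,0],[0,0,0,0,0,0]])

```text
time: 17.8
tool_pos: [568.6, 17.8, 141.7]
tcp_rot: [180.0, 60.0, 120.0]
ft_force: [0.6, -0.2, 1.3]
finger_gap: 12.7
grip_force: 61.6
```

>>> apply_moves(rows=[[-14,0,-8,0,0,0],[-20,0,-11.5,0,0,0],[-25,0,-14.4,0,0,0],[-25,0,-14.4,0,0,0],[-25,0,-14.4,0,0,0]])

```text
time: 18.42
tool_pos: [568.4, 17.6, 269.0]
tcp_rot: [180.0, 59.9, 120.0]
ft_force: [0.4, -0.6, -1.1]
finger_gap: 12.5
grip_force: 61.5
```

```bash
cat > lay.py <<'E'
import sys
from m import *
z,n=float(sys.argv[1]),int(sys.argv[2]); az=173.7
a=np.radians(az);s=np.array([np.cos(a),np.sin(a),0]);st=np.load('s.npy');c=np.load('tip.npy')-105*st
R1=frame(s,np.array([0,0,-1.]),60,-1)
for k in ('scene','top'): eyes.snapshot(k)
p,R,S=cur();print('centre',(p+R@c).round(1),'axis',(R@st).round(3),'F',S['ft_force'].round(1),'gap',round(S['finger_gap'],1),'t',S['time'],'q',S['joint_pos'].round())
plan(np.array([505,246.3,z])-R1@c,R1,n)
E
python3 lay.py 180 15
```

```text
centre [562.4  31.6 268.8] axis [ 0.006  0.004 -1.   ] F [-0.4 -0.3 -0.6] gap 12.3 t 18.525 q [ 29.  -1. 109. -61.  80.  16.]
rows 15 mm/row 17.3 deg/row 6.8
[13.8, 4.0, -9.6, -0.017, 0.097, -0.067]
[14.4, 5.1, -8.1, -0.017, 0.097, -0.067]
[14.7, 6.2, -6.6, -0.017, 0.097, -0.067]
[14.8, 7.3, -5.1, -0.017, 0.097, -0.067]
[14.7, 8.3, -3.5, -0.017, 0.097, -0.067]
[14.4, 9.4, -1.9, -0.017, 0.097, -0.067]
[13.9, 10.3, -0.4, -0.017, 0.097, -0.067]
[13.1, 11.2, 1.1, -0.017, 0.097, -0.067]
[12.2, 12.0, 2.5, -0.017, 0.097, -0.067]
[11.0, 12.7, 3.8, -0.017, 0.097, -0.067]
[9.7, 13.4, 5.1, -0.017, 0.097, -0.067]
[8.3, 13.9, 6.2, -0.017, 0.097, -0.067]
[6.7, 14.2, 7.1, -0.017, 0.097, -0.067]
[5.0, 14.5, 8.0, -0.017, 0.097, -0.067]
[3.2, 14.6, 8.6, -0.017, 0.097, -0.067]
```

>>> apply_moves(rows=[[13.8,4,-9.6,-0.017,0.097,-0.067],[14.4,5.1,-8.1,-0.017,0.097,-0.067],[14.7,6.2,-6.6,-0.017,0.097,-0.067],[14.8,7.3,-5.1,-0.017,0.097,-0.067],[14.7,8.3,-3.5,-0.017,0.097,-0.067]])

```text
time: 19.15
tool_pos: [547.3, 94.0, 230.7]
tcp_rot: [-168.2, 29.6, 142.9]
ft_force: [-1.0, -0.5, -1.4]
finger_gap: 12.9
grip_force: 61.5
```

>>> apply_moves(rows=[[14.4,9.4,-1.9,-0.017,0.097,-0.067],[13.9,10.3,-0.4,-0.017,0.097,-0.067],[13.1,11.2,1.1,-0.017,0.097,-0.067],[12.2,12,2.5,-0.017,0.097,-0.067],[11,12.7,3.8,-0.017,0.097,-0.067]])

```text
time: 19.77
tool_pos: [526.5, 169.6, 195.0]
tcp_rot: [-169.8, -1.4, 156.7]
ft_force: [-0.3, 0.3, -1.2]
finger_gap: 12.6
grip_force: 61.4
```

>>> apply_moves(rows=[[9.7,13.4,5.1,-0.017,0.097,-0.067],[8.3,13.9,6.2,-0.017,0.097,-0.067],[6.7,14.2,7.1,-0.017,0.097,-0.067],[5,14.5,8,-0.017,0.097,-0.067],[3.2,14.6,8.6,-0.017,0.097,-0.067]])

```text
time: 20.4
tool_pos: [505.7, 245.1, 159.1]
tcp_rot: [-179.7, -31.1, 173.7]
ft_force: [0.3, -0.2, -0.9]
finger_gap: 12.9
grip_force: 61.5
```

```bash
python3 lay.py 80 5
python3 - <<'E'
from m import *
for n in ('scene','top'):
    im,d=snap(n);P=cloud(n,d)
    m=(P[...,2]>30)&(P[...,2]<56)&(P[...,0]>440)&(P[...,0]<570)&(P[...,1]>210)&(P[...,1]<290)
    q=P[m];print(n,len(q),cv2.minAreaRect(q[:,:2].astype(np.float32)) if len(q)>9 else '')
    cv2.imwrite(f'pics/r_{n}.png',cv2.resize(im[110:270,150:390] if n=='scene' else im[150:310,140:380],None,fx=1.66,fy=1.66,interpolation=2)[:,:,::-1])
cv2.imwrite('pics/c8.png',np.hstack([cv2.imread('pics/r_scene.png'),cv2.imread('pics/r_top.png')]))
E
```

```text
centre [501.4 245.1 171.1] axis [-0.994  0.109  0.024] F [-0.4  0.1 -2.4] gap 12.9 t 20.5 q [ 14.  32.  69.  11. 109. -69.]
rows 5 mm/row 18.2 deg/row 0.3
[-10.1, 0.5, 15.2, -0.001, -0.005, -0.0]
[-10.0, 0.4, 15.2, -0.001, -0.005, -0.0]
[-10.0, 0.4, 15.2, -0.001, -0.005, -0.0]
[-9.9, 0.4, 15.3, -0.001, -0.005, -0.0]
[-9.8, 0.4, 15.3, -0.001, -0.005, -0.0]
scene 171 ((504.14556884765625, 245.39620971679688), (48.14625930786133, 94.57879638671875), 83.27804565429688)
top 0
```

View pics/c8.png

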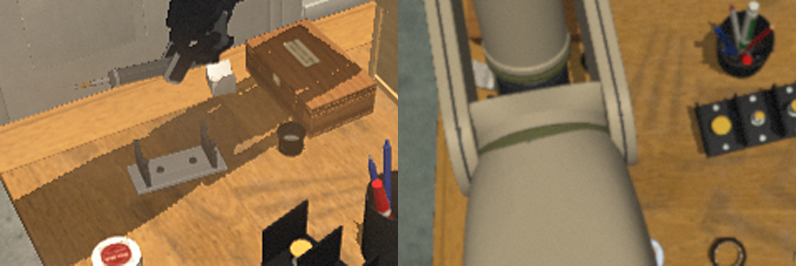

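The probe is level above the rest, stylus towards the robot. The fork tops (left crop, 145,140 and 210,125) are free, and the wooden box is clear of the wrist.

>>> apply_moves(rows=[[-10.1,0.5,15.2,-0.001,-0.005,0],[-10,0.4,15.2,-0.001,-0.005,0],[-10,0.4,15.2,-0.001,-0.005,0],[-9.9,0.4,15.3,-0.001,-0.005,0],[-9.8,0.4,15.3,-0.001,-0.005,0]])

```text
time: 21.22
tool_pos: [510.6, 246.1, 67.4]
tcp_rot: [-179.9, -29.4, 173.6]
ft_force: [-0.7, 0.5, -0.7]
finger_gap: 13.0
grip_force: 61.3
```

```bash
python3 lay.py 60 5; python3 lay.py 44 5 | tail -6
python3 - <<'E'
from m import *
im,d=snap('scene');P=cloud('scene',d)
m=(P[...,2]>66)&(P[...,2]<90)&(P[...,0]>380)&(P[...,0]<490)&(P[...,1]>220)&(P[...,1]<285)&(d>0)
q=P[m];print(len(q));
for lo in range(390,490,15):
    k=q[(q[:,0]>=lo)&(q[:,0]<lo+15)]
    if len(k): print(lo,len(k),k.mean(0).round(1),k.min(0).round(),k.max(0).round())
cv2.imwrite('pics/c9.png',cv2.resize(im[140:240,190:330],None,fx=5,fy=5,interpolation=2)[:,:,::-1])
E
```

```text
centre [505.7 246.2  81.4] axis [-0.994  0.112 -0.005] F [-1.   0.2 -1.6] gap 12.8 t 21.325 q [ 14.  36.  72.  10. 100. -70.]
rows 5 mm/row 4.3 deg/row 0.1
[-2.0, 0.0, 3.8, -0.0, 0.001, -0.001]
[-2.0, 0.0, 3.8, -0.0, 0.001, -0.001]
[-2.0, 0.0, 3.8, -0.0, 0.001, -0.001]
[-2.0, 0.0, 3.8, -0.0, 0.001, -0.001]
[-2.0, 0.0, 3.8, -0.0, 0.001, -0.001]
rows 5 mm/row 8.0 deg/row 0.1
[-3.6, -0.1, 7.1, -0.0, 0.002, -0.0]
[-3.6, -0.1, 7.1, -0.0, 0.002, -0.0]
[-3.6, -0.1, 7.1, -0.0, 0.002, -0.0]
[-3.6, -0.1, 7.1, -0.0, 0.002, -0.0]
[-3.6, -0.1, 7.1, -0.0, 0.002, -0.0]
180
390 3 [403.  257.1  85.8] [402. 255.  84.] [404. 259.  87.]
405 17 [412.  257.2  85.4] [406. 254.  82.] [419. 261.  89.]
420 22 [427.5 254.4  85.8] [420. 250.  83.] [435. 260.  90.]
435 37 [443.2 250.   84.9] [435. 244.  78.] [450. 256.  90.]
450 37 [456.8 247.2  84.8] [450. 242.  79.] [464. 259.  90.]
465 40 [472.1 245.2  84.2] [465. 242.  77.] [480. 250.  90.]
480 24 [484.1 245.5  85.7] [481. 240.  79.] [489. 259.  90.]
```

View pics/c9.png

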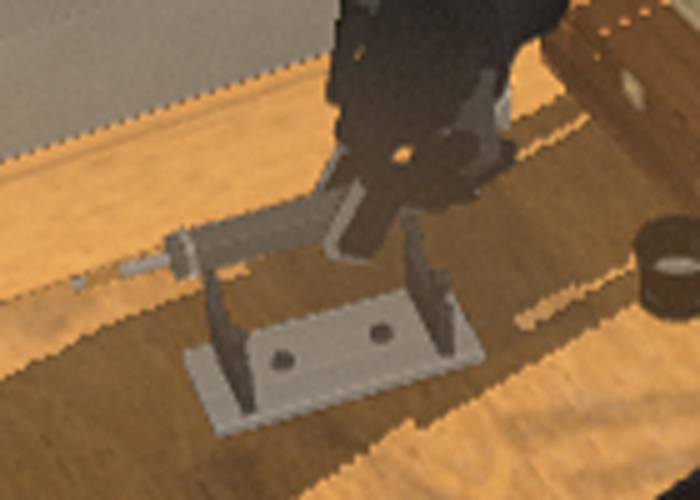

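The probe is centred over the forks (crop: near fork 215,290, far fork 415,230), with the fingers between them. Lowering it now.

>>> apply_moves(rows=[[-3.6,-0.1,7.1,0,0.002,0],[-3.6,-0.1,7.1,0,0.002,0],[-3.6,-0.1,7.1,0,0.002,0],[-3.6,-0.1,7.1,0,0.002,0],[-3.6,-0.1,7.1,0,0.001,0]])

```text
time: 22.1
tool_pos: [508.6, 245.8, 28.4]
tcp_rot: [-179.9, -30.0, 173.6]
ft_force: [-1.1, 0.2, -0.9]
finger_gap: 13.3
grip_force: 61.4
```

```bash
python3 lay.py 42 5
```

```text
centre [504.5 246.   43.2] axis [-0.994  0.112  0.002] F [-0.   0.3 -1.2] gap 12.6 t 22.2 q [ 14.  39.  73.  10.  97. -71.]
rows 5 mm/row 0.3 deg/row 0.0
[-0.2, 0.1, 0.2, -0.0, -0.0, -0.0]
[-0.2, 0.1, 0.2, -0.0, -0.0, -0.0]
[-0.2, 0.1, 0.2, -0.0, -0.0, -0.0]
[-0.2, 0.1, 0.2, -0.0, -0.0, -0.0]
[-0.2, 0.1, 0.2, -0.0, -0.0, -0.0]
```

>>> apply_moves(rows=[[-0.2,0.1,0.2,0,0,0],[-0.2,0.1,0.2,0,0,0],[-0.2,0.1,0.2,0,0,0],[0,0,0.2,0,0,0],[0,0,0,0,0,0]])

```text
time: 22.82
tool_pos: [508.9, 246.1, 28.2]
tcp_rot: [-179.9, -30.0, 173.6]
ft_force: [-0.4, 0.4, -1.7]
finger_gap: 12.8
grip_force: 61.4
```

>>> apply_moves(rows=[[0,0,0,0,0,0],[0,0,0,0,0,0],[0,0,0,0,0,0],[0,0,0,0,0,0],[0,0,0,0,0,0]], fingers=40)

```text
time: 23.45
tool_pos: [508.9, 246.1, 28.2]
tcp_rot: [-179.9, -30.0, 173.6]
ft_force: [-0.4, -1.0, -0.2]
finger_gap: 39.8
grip_force: 0.0
```

>>> apply_moves(rows=[[0,0,-10,0,0,0],[0,0,-20,0,0,0],[0,0,-25,0,0,0],[0,0,-25,0,0,0],[0,0,-25,0,0,0]])

```text
time: 24.08
tool_pos: [562.5, 240.3, 121.6]
tcp_rot: [-180.0, -29.8, 173.6]
ft_force: [-1.0, 0.7, -0.6]
finger_gap: 39.9
grip_force: 0.0
```

```bash
python3 - <<'E'
from m import *
p,R,S=cur();print(p,S['time'],S['finger_gap'],S['ft_force'].round(1))
im,d=snap('scene');P=cloud('scene',d)
m=(P[...,2]>33)&(P[...,2]<60)&(P[...,0]>380)&(P[...,0]<600)&(P[...,1]>210)&(P[...,1]<285)&(d>0)
q=P[m]
for lo in range(390,600,15):
    k=q[(q[:,0]>=lo)&(q[:,0]<lo+15)]
    if len(k): print(lo,len(k),k.mean(0).round(1),k.max(0).round())
cv2.imwrite('pics/c10.png',cv2.resize(im[140:240,190:330],None,fx=5,fy=5,interpolation=2)[:,:,::-1])
E
```

```text
[562.54931835 240.25631237 121.6166762 ] 24.075 39.91563600672783 [-1.   0.7 -0.6]
390 3 [403.1 257.2  44. ] [404. 258.  45.]
405 17 [412.1 257.   44.4] [419. 259.  47.]
420 21 [427.5 254.5  45. ] [435. 258.  47.]
435 54 [444.  251.1  46.2] [450. 262.  53.]
450 111 [458.1 248.1  46. ] [465. 273.  55.]
465 66 [472.4 247.9  46.8] [480. 269.  52.]
480 67 [487.5 245.6  46.8] [495. 257.  53.]
495 63 [502.5 244.1  46.2] [510. 256.  52.]
510 63 [517.2 242.5  46.8] [524. 253.  53.]
525 66 [532.4 240.6  46.5] [540. 253.  53.]
540 105 [547.  237.6  46.5] [555. 262.  56.]
555 61 [562.3 237.5  46.4] [569. 251.  53.]
```

View pics/c10.png

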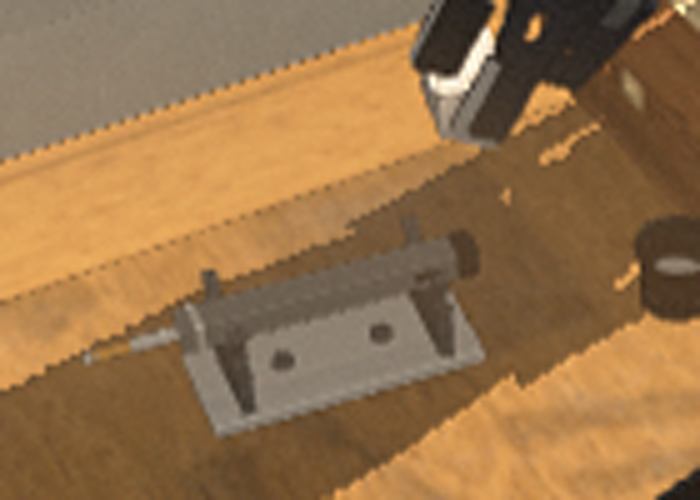

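The probe lies level in both forks, from (90,355) to (475,250) in the crop, and the gripper is clear. Handing in.

```bash
python3 -c "
from bench import job
print(job.hand_in())"
```

```text
the job is handed in; nothing more can be done
None
```

The job is handed in: the grey probe pressed the small, medium and large contacts in that order (about 3–5 mm each by arm position), and now lies level and centred in the rest with the gripper clear. I never came close to another object, but hand-in returned no score.

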